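Clip the bar's bottle opener to the cap catcher's ring

ROBOT

A 6-joint arm with a two-finger parallel gripper is mounted at the origin on the work surface. World frame = base frame: x ahead of the robot, y to its left, z up, the work surface at z = 0. Lengths are in mm, angles in rad, forces in N, time in s.
With the tool pointing down it reaches from about 350 to 875 mm from the base axis. Payload 4.2 kg.
Tool frame: the origin (TCP) lies on the mounting face of the last link; the fingertips stand 173 mm ahead of it and the grasp point (between the pads) lies grip_point_offset ahead of it (grip_point_offset is the distance from the TCP to the grasp point, in mm); z points along the fingers, y is the line along which they close (so a half turn about z gives the same grasp; the last joint's range is limited). The gripper opens to 85 mm and grips with 20 to 120 N. Pads are 22 mm wide; open, the fingers measure 114 mm over their backs; the gripper's body (76 mm by 85 mm) begins 54 mm behind the grasp point. The pads swing forward as they close: fully open they stand 13 mm farther back than shut.
Start: joints at [1.608, 0.385, 0.008, 0, -1.194, -0.259], TCP at [137.46, 609.676, 404.712] pointing down, gripper open.
Joint ranges: [-3.14, 3.14], [-1.21, 2.06], [-1.07, 1.41], [-3.16, 2.05], [-2.99, -0.16], [-3.1, 3.1]. Speed limits (rad/s): [2.79, 2.79, 3.14, 3.14, 3.14, 3.14].

INTERFACE

Orientations are given as a unit quaternion [x, y, z, w].
In Python, from bench import read_state, get_image, job_done, recognise, place_of, grip_point_offset gives the robot as it stands. The module is installed in compiled form; this text tells all that it offers.
- The arm moves only by the tool carry_out, never from a script. Its arguments are lists of equal length, an entry for each row: "slide": the shift along the tool's x, y, z in m, a list of three; "roll": the turn about the tool's z in degrees; "claw": the finger opening in m, from 0 to 0.0854. A call has 1 to 8 rows; each row is the pose to reach, as a shift and turn from the pose commanded when the call began, along the tool's axes at that moment; what a row does not reach only later rows make up. A row lasts 1/8 s, in which the tool goes at most 62.5 mm and 10.7 degrees, less where a joint would pass 70% of its speed; a pose out of reach is approached as far as the arm can. A call with a gripper value outside its range is refused whole. The fingers move at their own pace and stop on an object; the grip force is fixed at half the most. Time passes only in rows, so rows that repeat a pose let the fingers close. It gives the time, the measured TCP pose, the force, the opening and the grip force at its end, in the units of the state.
- read_state(): the state, without advancing time (a new reading comes with each control period).
- get_image(name): name is "side" or "top"; returns a dict with "img" (400x640x3 uint8, red, green, blue), "z_map" (400x640 float32, mm along the optical axis (not along the pixel's ray), 0 where there is no reading), "mtx" (3x3 intrinsics, pixels), "world_from_camera" (4x4, takes a point from camera to world coordinates). Camera axes: x right, y up, looking along -z (the intrinsics and any distortion apply to the point x, -y, -z); pixel columns grow to the right and rows downward; lengths in mm; the calibration is good to about 2 mm. A picture is of the moment at which its call begins.
- job_done(): hands the job in; it is judged then, once.
Trained networks look in a picture, given as the dict that the camera call returned (one of the last four; its "shot" number tells which), for a name from the list of things; names that differ only in an ending like _2 or _b are one class to them, and where a whole thing is asked for, a point or a joint stands for the part that bears it (a point fixed in the world has none). Each returns a list of dicts, best first, with "conf" (0 to 1); they miss things now and then, are a little off and sometimes report something else, mostly with a low value. They report only what shows in the picture. A call takes as long as a camera call. They do not tell look-alikes from the thing itself.
- recognise(picture, thing): "at" ([column, row] in pixels, amid what is visible of it).
- place_of(picture, thing): "at" ([column, row] in pixels: a listed point, or the origin of a listed thing).
The state is a dict: "clock": time; "joints": joint angles; "joint_vel": joint speeds; "joint_efforts": joint torques, N m; "position": TCP position; "ee_rot": TCP orientation; "contact_force": force on the tool from outside, world axes, zero at the start; "wrist_torque": the same for the moment, N m; "gripper_width": finger opening in mm; "grasp_force": force on a finger pad.
Only numpy, scipy, OpenCV 4.12 (cv2) and the standard library are available. Lean on these libraries where they do the work, as an engineer would, in place of code of your own. Each camera call takes 0.05 s, during which the arm holds its last target. There are 200 camera calls.

TASK

Clip the red bottle opener onto the brass D-ring on the front of the steel cap catcher: push its orange snap gate against the ring's upright bar until the bar is in the hook and the gate snaps shut behind it, then tug the opener lightly back, with some 5 to 8 N, so that the shut gate bears on the bar and is seen to hold. Leave the opener lying flat on the counter, clipped to the ring; handle it gently, never forcing the ring (14 N at most), and leave the other things where they are.

Things in the scene. Friction and masses are not known exactly. Their poses are not given: they have to be found in the camera images.
- opener_grip (a point): Middle of the red handle of the loose bottle opener (about 0.18 kg), half-way up (11 mm over the counter when it lies flat). Handle 100 mm long (x), 28 wide (y), 22 high. +x points to the steel snap hook; at -x a cap lifter ends 91 mm from this point.
- hook_center (a point): Middle of the space in the opener's hook, 73 mm ahead (+x) of opener_grip, 1 mm higher, same axes. The hook is a flat steel U, 10 mm thick, 34 mm wide, 20 mm wide inside, open to +x: its bottom lies at x = -15 mm, its gate's inner face at +15 mm, its front end at +22 mm. The ring's bar is caught when it stands in here with the gate shut.
- gate_pin (a point): Upright pin of the orange sprung gate, on the -y side bar of the hook, 18 mm ahead of hook_center and 13.5 mm to its -y, same axes. The gate spans the mouth to the +y side, is 6 mm thick, swings inward only (to -x) and gives way at 3 to 6 N. It springs shut once the bar has passed its 22 mm swing: at the latest when the bar is home at the hook's bottom. From inside it cannot be pushed open.
- catcher: Open steel box for caps (75 x 130 mm, 40 mm high), bolted to the counter, with a brass D-ring on its front. Origin on the counter under the nominal upright bar of the ring; +x points level from the bar to the box, whose narrow front plate lies 54 mm behind the bar. The opener is pushed along this +x, hook first.
- ring_bar (a point): Nominal middle of the ring's upright bar (8 mm thick), 22 mm over the counter, axes of the catcher. Between the ring's legs the hook has 4 to 39 mm over the counter. The ring's stem is set in or out: the real bar stands up to 16 mm off this point along the catcher's x (never sideways), unmeasured, to be felt. It stays so in use, and gives about 1 mm per 8 N.
- bar_spoon: bystander: steel spoon, 200 mm long, 20 mm high, lying along its own x; origin under its middle
- brush: bystander: wooden-handled brush, 190 mm long, 42 mm wide, 20 mm high, lying along its own x; origin under its middle
- jam_jar: bystander: amber jar with black cap, 72 mm across, 95 mm high; origin under its middle
- bowl: bystander: blue bowl, 120 mm across, 55 mm high; origin under its middle
- mug: bystander: white mug, 80 mm across, 90 mm high, handle towards its own +y; origin under its middle
- soda_can: bystander: green can, 66 mm across, 115 mm high; origin under its middle
- glass: bystander: stemmed wine glass, 72 mm across, 165 mm high; origin under its middle
Not all that is in view belongs to the job. What is shaped like the part that bears opener_grip but green is not meant.

How it is judged:
By the outcome, as a careful person would: the job done as asked, in the order asked, and still so for the second after the job is handed in, with the robot touching nothing.
It also fails if it takes over 54 s, if anything falls off the work surface, if the arm or the gripper's body presses on something with over 40 N, if the wrist force passes 120 N, or if a joint passes its speed limit or range.

## Working session

There is one attempt and no reset: what is moved stays moved. The work goes in short steps, Python scripts to look and compute and a tool call to move; the robot and the scene stay as the last step left them, time stands still between calls to the robot, and variables do not carry over. Pictures are saved under pics/ and viewed, at most 10 in all, crops included, and the job is handed in when it is done.

Besides the shell and the picture viewer there is one more tool, called after "Call:" as a command line: name --pt "numbers of a row" for each row, then --argument value for the rest. carry_out: Moves the arm, as the interface text tells. Its arguments: {"type":"object","properties":{"slide":{"type":"array"},"roll":{"type":"array"},"claw":{"type":"array"}},"required":["slide","roll","claw"]}

```bash
mkdir -p pics
cat > h.py <<'E'
import numpy as np, cv2
from bench import *
def ray(p,uv):
    # returns origin, direction world
    M=p["world_from_camera"];K=p["mtx"]
    x=(uv[0]-K[0,2])/K[0,0];y=(uv[1]-K[1,2])/K[1,1]
    return M[:3,3],M[:3,:3]@np.array([x,-y,-1.])
def atz(p,uv,z):
    o,d=ray(p,uv);return o+d*(z-o[2])/d[2]
def dep(p,uv):
    o,d=ray(p,uv);return o+d*p["z_map"][int(round(uv[1])),int(round(uv[0]))]
def proj(p,P):
    M=p["world_from_camera"];K=p["mtx"];c=M[:3,:3].T@(np.array(P)-M[:3,3])
    return K[0,0]*c[0]/-c[2]+K[0,2],K[1,1]*-c[1]/-c[2]+K[1,2]
def save(n,im): cv2.imwrite("pics/"+n,im[:,:,::-1])
E
python3 - <<'E'
from h import *
np.set_printoptions(precision=1,suppress=True)
s=read_state();print(s,grip_point_offset)
for n in("side","top"):
    p=get_image(n);save(n+"1.png",p["img"]);print(n,[k for k in p],p["world_from_camera"],p["mtx"])
    for t,z in dict(opener_grip=11,hook_center=12,gate_pin=12,catcher=0,ring_bar=22,bar_spoon=0,brush=0,jam_jar=0,bowl=0,mug=0,soda_can=0,glass=0).items():
        print(t,[(np.array(d["at"]),round(d["conf"],2),atz(p,d["at"],z)[:2]) for d in place_of(p,t)[:3]])
E
```

```text
{'clock': 0.0, 'joints': array([ 1.6,  0.4,  0. , -0. , -1.2, -0.3]), 'joint_vel': array([-0.,  0., -0.,  0., -0., -0.]), 'joint_efforts': array([ -0. , -39.2,  18.8,   4.2,  -0. ,   0. ]), 'position': array([137.4, 609.5, 403.6]), 'ee_rot': array([ 1. , -0.1, -0. ,  0. ]), 'contact_force': array([ 0.2,  0.7, -0.6]), 'wrist_torque': array([ 0.,  0., -0.]), 'grasp_force': 0.0, 'gripper_width': 85.18077422505516} 154.70000000000002
side ['img', 'z_map', 'mtx', 'world_from_camera', 'shot'] [[   1.     0.    -0.   427.8]
 [  -0.1    0.7   -0.7 -727.4]
 [   0.     0.7    0.7  730. ]
 [   0.     0.     0.     1. ]] [[390.1   0.  318. ]
 [  0.  390.1 205.7]
 [  0.    0.    1. ]]
opener_grip [(array([313.8, 136. ]), 0.97, array([482.1, 381. ])), (array([240.7, 136.2]), 0.88, array([239. , 392.8])), (array([338.3, 202.1]), 0.65, array([532.1,  51.6]))]
hook_center [(array([331.8, 220.4]), 0.93, array([508.3, -18.5])), (array([258.8, 137.5]), 0.83, array([299.7, 380.2])), (array([332.2, 137.9]), 0.68, array([542.3, 364.8]))]
gate_pin [(array([261.3, 142.4]), 0.83, array([309.3, 350.9])), (arra
[... 1418 characters left out ...]
 array([559.5, 372.1])), (array([324.9, 204. ]), 0.71, array([474.5, -39.4]))]
catcher [(array([353.3, 162.1]), 0.92, array([ 600. , -126.9]))]
ring_bar [(array([350.8, 164.2]), 0.81, array([ 589.9, -117.7]))]
bar_spoon [(array([240.4, 195.5]), 0.69, array([505.2, 210.5]))]
brush [(array([423.3, 197.9]), 0.88, array([ 488.7, -332.2]))]
jam_jar [(array([219.4, 132. ]), 0.9, array([698.6, 273.9]))]
bowl [(array([177.5, 142.6]), 0.72, array([668.1, 399.2]))]
mug [(array([456.3, 161.3]), 0.71, array([ 597.3, -435.8])), (array([256.8, 119. ]), 0.7, array([736.9, 161.3]))]
soda_can [(array([419.8, 128.8]), 0.68, array([ 698.6, -330.3]))]
glass [(array([256.2, 120.2]), 0.95, array([733.2, 163.1]))]
```

Run:
```python
import cv2
a=cv2.imread("pics/top1.png")[90:310,140:480];cv2.imwrite("pics/top1c.png",cv2.resize(a,(800,518),interpolation=cv2.INTER_CUBIC))
```

```text
(no output)
```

View pics/top1c.png

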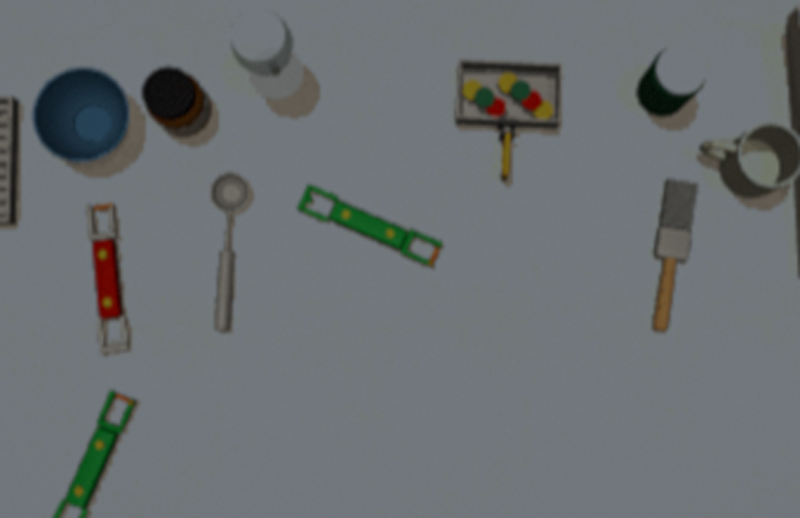

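View pics/side1.png

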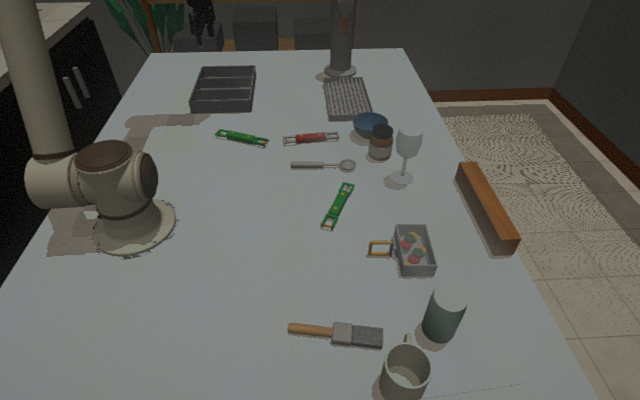

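The top crop shows three look-alikes, in full-image pixels: a red opener at (186,206), a green one at (294,185) and a green one at (180,282). The red one fits, with its hook and orange gate up at (184,178). The ring is at about (354,160), on the near side of the box. I'll measure the red opener and the catcher by colour and depth, and confirm in one enlarged crop.

```bash
cat > m.py <<'E'
from h import *
np.set_printoptions(precision=1,suppress=True)
def cloud(p):
    v,u=np.mgrid[:400,:640];K=p["mtx"];z=p["z_map"];M=p["world_from_camera"]
    c=np.stack([(u-K[0,2])/K[0,0]*z,-(v-K[1,2])/K[1,1]*z,-z],-1)
    return c@M[:3,:3].T+M[:3,3]
def near(W,c,r): return np.hypot(W[...,0]-c[0],W[...,1]-c[1])<r
def masks(p):
    hsv=cv2.cvtColor(p["img"],cv2.COLOR_RGB2HSV).astype(int);return hsv[...,0],hsv[...,1],hsv[...,2]
E
python3 - <<'E'
from m import *
for n in("side","top"):
    p=get_image(n);W=cloud(p);H,S,V=masks(p)
    m=near(W,(478,372),130)&((H<6)|(H>174))&(S>150)&(V>50)
    print(n,"red",m.sum(),"depth z",np.median(W[m][:,2]),"xyz",W[m].mean(0))
    v,u=np.nonzero(m);pts=np.array([atz(p,q,20)[:2] for q in zip(u,v)],np.float32)
    print(" rect",cv2.minAreaRect(pts)); c=pts.mean(0);e,w=np.linalg.eigh(np.cov(pts.T));print(" pca",c,w[:,1],np.degrees(np.arctan2(w[1,1],w[0,1])))
    g=near(W,(478,372),130)&(H>=6)&(H<18)&(S>110)
    v,u=np.nonzero(g)
    if len(u):print(" orange",g.sum(),np.mean([atz(p,q,14)[:2] for q in zip(u,v)],0),list(zip(u,v))[:12])
    b=near(W,(665,-130),120)&(W[...,2]>30)&(W[...,2]<52)
    q=W[b][:,:2].astype(np.float32);print(" box",len(q),cv2.minAreaRect(q),np.median(W[b][:,2]))
    y=near(W,(600,-125),40)&(H>=14)&(H<32)&(S>110)
    v,u=np.nonzero(y);print(" ring px",y.sum(),u.min(),u.max(),v.min(),v.max());Y=W[y];print(Y[np.argsort(Y[:,0])][::max(1,len(Y)//14)])
    if n=="top": q=np.array([atz(p,t,39)[:2] for t in zip(u,v)],np.float32);print(" ring rect",cv2.minAreaRect(q))
    # counter check
    f=near(W,(560,-30),20);print(" counter z",np.median(W[f][:,2]))
    if n=="top": A=cv2.resize(p["img"][165:240,160:215],(440,600),interpolation=cv2.INTER_CUBIC)
    else: B=cv2.resize(p["img"][120:150,270:350],(800,300),interpolation=cv2.INTER_CUBIC);C=cv2.resize(p["img"][220:280,360:440],(400,300),interpolation=cv2.INTER_CUBIC)
P=np.zeros((600,800,3),np.uint8);P[:,:300]=A[:, 50:350];P[:188,300:]=cv2.resize(B,(500,188));P[200:500,300:700]=C
save("conf.png",np.clip(P*1.7,0,255).astype(np.uint8))
E
```

```text
side red 19 depth z 23.40912239820625 xyz [436.4 361.1  23.2]
 rect ((439.4549255371094, 365.3669128417969), (33.22147750854492, 15.282049179077148), 9.782660484313965)
 pca [436.5 366.1] [-1.  -0.2] -167.92753991998333
 orange 13 [478.1 383.1] [(np.int64(319), np.int64(133)), (np.int64(320), np.int64(133)), (np.int64(317), np.int64(134)), (np.int64(318), np.int64(134)), (np.int64(320), np.int64(134)), (np.int64(300), np.int64(135)), (np.int64(302), np.int64(135)), (np.int64(319), np.int64(135)), (np.int64(337), np.int64(135)), (np.int64(300), np.int64(136)), (np.int64(301), np.int64(136)), (np.int64(302), np.int64(136))]
 box 675 ((657.4782104492188, -133.14170837402344), (132.54380798339844, 147.0174102783203), 87.19013977050781) 39.03082856892706
 ring px 124 369 391 241 254
[[ 587.  -132.3   44.1]
 [ 588.4 -132.3   29.8]
 [ 589.9 -129.4   19.1]
 [ 592.2 -126.8   48. ]
 [ 596.3 -131.8   46.5]
 [ 598.7 -128.8   50. ]
 [ 601.3 -125.9    6.9]
 [ 605.4 -132.9   47.2]
 [ 608.2 -128.8    6.2]
 [ 612.7 -131.    48.1]
 [ 615.1 -129.6   49.8]
 [ 618.2 -126.7    6.7]
 [ 621.7 -132.6   49.2]
[... 697 characters left out ...]
)), (np.int64(182), np.int64(195))]
 box 333 ((658.1283569335938, -132.46182250976562), (130.14073181152344, 147.77223205566406), 86.83863067626953) 39.25654325635014
 ring px 59 353 357 146 165
[[ 584.5 -125.8   38.2]
 [ 588.9 -125.3   46.6]
 [ 594.4 -128.2   48.1]
 [ 598.1 -125.7   44.5]
 [ 601.4 -125.9   42.3]
 [ 606.2 -126.1    1.4]
 [ 608.7 -126.     3.8]
 [ 612.5 -128.9   45.6]
 [ 615.4 -131.8   45.7]
 [ 618.1 -131.8   46.9]
 [ 624.4 -132.1   45.2]
 [ 626.9 -129.1   47.5]
 [ 631.  -132.6   41.6]
 [ 635.5 -125.4   21. ]
 [ 636.4 -129.6   44.4]]
 ring rect ((612.4454956054688, -127.80599975585938), (11.455150604248047, 56.33710861206055), 84.75999450683594)
 counter z 0.15293675380280547
```

View pics/conf.png

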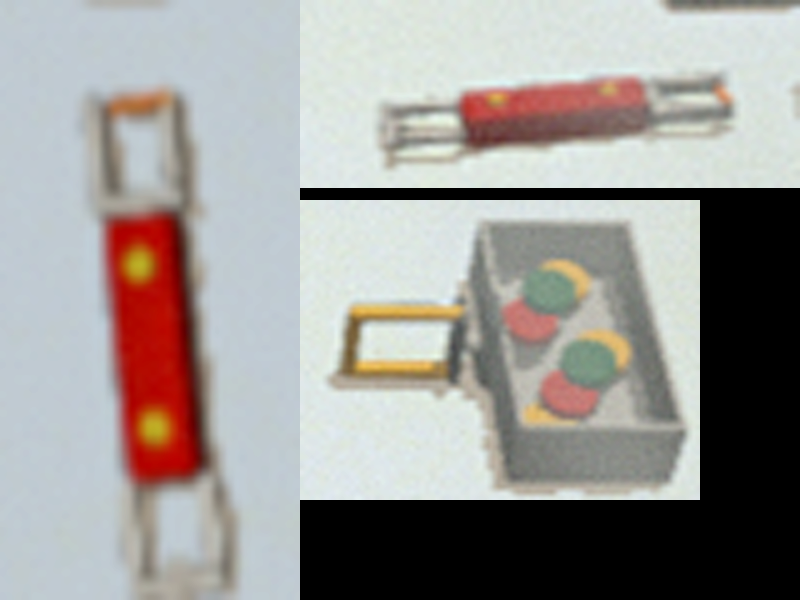

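The crop confirms the red opener: its hook and orange gate point to world +x, and the ring juts towards the robot. Next I'll get the catcher yaw, the ring line and the move deltas.

Run:
```python
from m import *
from scipy.spatial.transform import Rotation as R
s=read_state();Rm=R.from_quat(s["ee_rot"]).as_matrix();print(Rm.round(3),s["position"])
for n in("side","top"):
    p=get_image(n);W=cloud(p);H,S,V=masks(p)
    b=near(W,(680,-135),110)&(W[...,2]>33)&(W[...,2]<48)&(W[...,0]>640)
    print(n,"box",cv2.minAreaRect(W[b][:,:2].astype(np.float32)))
    y=near(W,(600,-125),40)&(H>=14)&(H<32)&(S>110)
    v,u=np.nonzero(y)
    if n=="top":
        q=np.array([atz(p,t,43)[:2] for t in zip(u,v)])
        print(" ring line fit",cv2.fitLine(q.astype(np.float32),cv2.DIST_HUBER,0,.01,.01).ravel(),"xmin",q[:,0].min())
        for r in range(145,172):
            c=u[v==r]
            if len(c):print(r,c.min(),c.max(),atz(p,(c.mean(),r),43)[:2],end=";")
    else:
        print(" ring low-left px",[(a,c) for a,c in zip(u,v) if a<373])
    m=near(W,(470,368),70)&((H<9)|(H>172))&(S>110)&(W[...,2]>17)
    q=W[m][:,:2].astype(np.float32);print(" red",len(q),cv2.minAreaRect(q),W[m].mean(0),np.median(W[m][:,2]))
```

```text
[[ 1.  -0.2  0. ]
 [-0.2 -1.   0. ]
 [ 0.  -0.  -1. ]] [137.5 609.7 404.7]
side box ((685.1832885742188, -134.31011962890625), (132.72914123535156, 90.97654724121094), 86.36774444580078)
 ring low-left px [(np.int64(371), np.int64(241)), (np.int64(372), np.int64(241)), (np.int64(370), np.int64(242)), (np.int64(371), np.int64(242)), (np.int64(372), np.int64(242)), (np.int64(370), np.int64(243)), (np.int64(371), np.int64(243)), (np.int64(372), np.int64(243)), (np.int64(370), np.int64(244)), (np.int64(371), np.int64(244)), (np.int64(370), np.int64(245)), (np.int64(370), np.int64(246)), (np.int64(370), np.int64(247)), (np.int64(370), np.int64(248)), (np.int64(370), np.int64(249)), (np.int64(369), np.int64(250)), (np.int64(370), np.int64(250)), (np.int64(369), np.int64(251)), (np.int64(370), np.int64(251)), (np.int64(369), np.int64(252)), (np.int64(370), np.int64(252)), (np.int64(371), np.int64(252)), (np.int64(372), np.int64(252)), (np.int64(369), np.int64(253)), (np.int64(370), np.int64(253)), (np.int64(371), np.int64(253)), (np.int64(372), np.int64(253)), (np.int64(369), np.int64(254))
[... 430 characters left out ...]
56 [ 639.6 -131.2];147 354 357 [ 636.7 -131.1];148 354 356 [ 633.7 -129.6];149 354 356 [ 630.8 -129.5];150 354 356 [ 627.8 -129.5];151 354 356 [ 624.9 -129.4];152 354 356 [ 621.9 -129.3];153 354 356 [ 618.9 -129.2];154 354 356 [ 616.  -129.2];155 354 356 [ 613.  -129.1];156 354 356 [ 610.1 -129. ];157 354 356 [ 607.1 -128.9];158 354 356 [ 604.2 -128.9];159 353 356 [ 601.3 -127.3];160 353 356 [ 598.3 -127.2];161 354 356 [ 595.4 -128.6];162 354 356 [ 592.4 -128.6];163 354 355 [ 589.5 -127. ];164 354 355 [ 586.6 -126.9];165 354 354 [ 583.6 -125.4]; red 229 ((468.6534729003906, 368.73126220703125), (98.13390350341797, 26.176681518554688), 5.477989196777344) [468.2 367.8  21.3] 21.105524567475186
```

```bash
cat > go.py <<'E'
import sys
from h import *
from scipy.spatial.transform import Rotation as R
# go.py x y z yawdeg : shift in tool axes (m) and roll from now
x,y,z,w=map(float,sys.argv[1:5]);s=read_state();M=R.from_quat(s["ee_rot"]).as_matrix()
yaw=np.degrees(np.arctan2(M[1,0],M[0,0]))
print("t",s["clock"],"pos",s["position"].round(1),"yaw",yaw.round(2),"tilt",M[:,2].round(3),"F",s["contact_force"].round(1))
print("slide",(M.T@(np.array([x,y,z])-s["position"])/1000).round(4),"roll",round(yaw-w,2),"joints",s["joints"].round(2))
E
python3 go.py 468.5 368 260 6
```

```text
t 1.5 pos [137.5 609.7 404.7] yaw -12.71 tilt [-0. -0. -1.] F [-0.3  0.6 -0.5]
slide [0.3761 0.1629 0.1447] roll -18.71 joints [ 1.61  0.38  0.01 -0.   -1.19 -0.26]
```

Call:
carry_out --pt "0.047 0.02 0.018" --pt "0.094 0.041 0.036" --pt "0.141 0.061 0.054" --pt "0.188 0.081 0.072" --pt "0.235 0.102 0.09" --pt "0.282 0.122 0.108" --pt "0.329 0.143 0.127" --pt "0.376 0.163 0.145" --roll '[-2.5,-5,-7.5,-10,-12.5,-15,-17,-18.7]' --claw '[0.085,0.085,0.085,0.085,0.085,0.085,0.085,0.085]'

```text
clock: 2.5
position: [469.7, 367.0, 259.3]
ee_rot: [0.999, 0.053, 0.0, -0.0]
contact_force: [-0.2, 1.5, -0.3]
gripper_width: 85.7
grasp_force: 0.0
```

```bash
python3 go.py 468.5 368 176 6
```

```text
t 2.5 pos [469.7 367.  259.3] yaw 6.07 tilt [ 0.  0. -1.] F [-0.2  1.5 -0.3]
slide [-0.0011 -0.0011  0.0833] roll 0.07 joints [ 0.93  0.47 -0.25  0.   -0.85  0.74]
```

Call:
carry_out --pt "0 0 0.025" --pt "0 0 0.05" --pt "0 0 0.07" --pt "0 0 0.084" --pt "0 0 0.084" --pt "0 0 0.084" --pt "0 0 0.084" --pt "0 0 0.084" --roll '[0,0,0,0,0,0,0,0]' --claw '[0.06,0.06,0.06,0.06,0.05,0.03,0.02,0.02]'

```text
clock: 3.5
position: [468.6, 368.5, 177.0]
ee_rot: [0.999, 0.053, 0.001, -0.001]
contact_force: [-1.5, 0.5, 4.1]
gripper_width: 26.4
grasp_force: 61.6
```

Call:
carry_out --pt "0 0 0" --pt "0 0 0" --pt "0 0 0" --pt "0 0 0" --roll '[0,0,0,0]' --claw '[0.02,0.02,0.02,0.02]'

```text
clock: 4.0
position: [468.7, 368.5, 177.0]
ee_rot: [0.999, 0.053, 0.001, -0.001]
contact_force: [-1.9, 0.2, 6.0]
gripper_width: 26.8
grasp_force: 61.7
```

Call:
carry_out --pt "0 0 -0.02" --pt "0 0 -0.05" --pt "0 0 -0.08" --pt "0 0 -0.1" --pt "0 0 -0.1" --roll '[0,0,0,0,0]' --claw '[0.02,0.02,0.02,0.02,0.02]'

```text
clock: 4.62
position: [468.4, 367.9, 276.7]
ee_rot: [0.999, 0.052, 0.001, -0.001]
contact_force: [0.3, -0.1, -2.4]
gripper_width: 26.9
grasp_force: 60.9
```

```bash
python3 - <<'E'
from m import *
for n in("side","top"):
    p=get_image(n);W=cloud(p);H,S,V=masks(p)
    print([(x["at"],round(x["conf"],2),atz(p,x["at"],112)) for x in recognise(p,"opener_grip")[:3]])
    if n=="side":
        u,v=map(int,proj(p,(490,365,115)));A=p["img"][max(0,v-45):v+45,u-60:u+60];save("lift.png",np.clip(cv2.resize(A,(800,600),interpolation=cv2.INTER_CUBIC)*1.7,0,255).astype(np.uint8))
E
python3 go.py 468 -118.7 277 -4
```

```text
[([242.9, 136.2], 0.86, array([271.8, 235.1, 112. ])), ([307.1, 109.7], 0.78, array([461.1, 376.1, 112. ])), ([335.6, 204.7], 0.78, array([510.3, -66.4, 112. ]))]
[([178.6, 210.6], 0.82, array([454. , 359.7, 112. ])), ([299.1, 189.1], 0.77, array([507.3,  31.8, 112. ])), ([178.6, 283.8], 0.62, array([258. , 356.6, 112. ]))]
t 4.825 pos [468.  367.5 274. ] yaw 5.97 tilt [-0.002 -0.002 -1.   ] F [ 0.7  0.1 -1.7]
slide [-0.0506  0.4835 -0.0018] roll 9.97 joints [ 0.94  0.46 -0.24 -0.   -0.88  0.74]
```

View pics/lift.png

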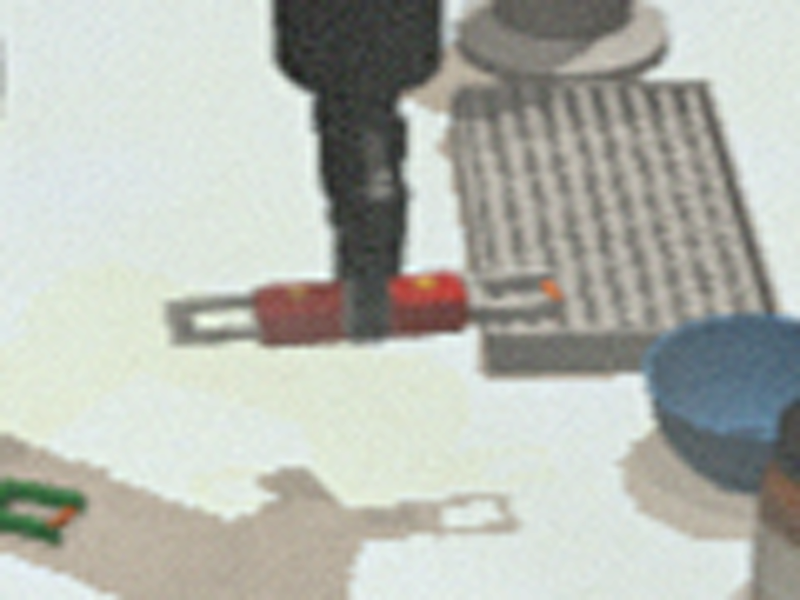

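Call:
carry_out --pt "-0.003 0.03 0" --pt "-0.007 0.07 0" --pt "-0.012 0.115 0" --pt "-0.017 0.16 0" --pt "-0.021 0.205 0" --pt "-0.026 0.25 0" --pt "-0.031 0.295 0" --pt "-0.036 0.34 0" --roll '[1,2,3,4,5,6,7,8]' --claw '[0.02,0.02,0.02,0.02,0.02,0.02,0.02,0.02]'

```text
clock: 5.82
position: [467.7, 24.6, 274.9]
ee_rot: [1.0, -0.018, -0.001, 0.0]
contact_force: [0.5, 0.1, -2.8]
gripper_width: 26.3
grasp_force: 60.9
```

```bash
python3 go.py 466 -118.8 240 -4
```

```text
t 5.825 pos [467.7  24.6 274.9] yaw -2.03 tilt [-0.002 -0.001 -1.   ] F [ 0.5  0.1 -2.8]
slide [0.0035 0.1433 0.035 ] roll 1.97 joints [ 0.4   0.27 -0.54 -0.   -0.76  1.13]
```

Call:
carry_out --pt "0.001 0.04 0" --pt "0.002 0.08 0.01" --pt "0.003 0.115 0.02" --pt "0.0035 0.135 0.03" --pt "0.0035 0.1435 0.035" --pt "0.0035 0.1435 0.035" --pt "0.0035 0.1435 0.035" --roll '[0.5,1,1.5,2,2,2,2]' --claw '[0.02,0.02,0.02,0.02,0.02,0.02,0.02]'

```text
clock: 6.7
position: [466.8, -116.9, 240.9]
ee_rot: [0.999, -0.034, 0.0, -0.0]
contact_force: [0.2, -0.5, -1.0]
gripper_width: 27.1
grasp_force: 60.9
```

```bash
python3 go.py 466 -118.8 179 -4
python3 - <<'E'
from m import *
p=get_image("top");W=cloud(p);H,S,V=masks(p)
# hook/gate & ring in top view
g=near(W,(560,-125),60)&(H>=4)&(H<14)&(S>110)&(W[...,2]>50)
v,u=np.nonzero(g);print("orange",[ (a,b) for a,b in zip(u,v)],np.mean([atz(p,q,80)[:2] for q in zip(u,v)],0) if len(u) else 0)
A=p["img"][140:215,320:390];save("pre.png",np.clip(cv2.resize(A,(560,600),interpolation=cv2.INTER_CUBIC)*1.7,0,255).astype(np.uint8))
E
```

```text
t 6.7 pos [ 466.8 -116.9  240.9] yaw -3.95 tilt [ 0. -0. -1.] F [ 0.2 -0.5 -1. ]
slide [-0.0007  0.002   0.0619] roll 0.05 joints [ 0.09  0.34 -0.55  0.   -0.68  1.41]
orange [(np.int64(352), np.int64(172)), (np.int64(353), np.int64(172)), (np.int64(354), np.int64(172)), (np.int64(353), np.int64(173))] [ 556.5 -119.2]
```

View pics/pre.png

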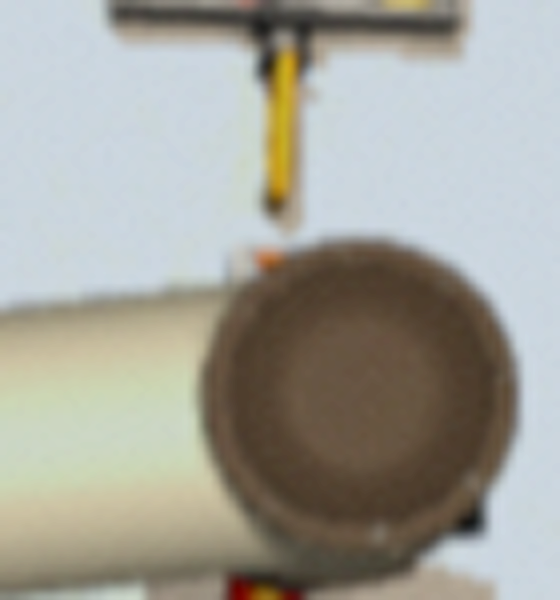

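Call:
carry_out --pt "0 0.001 0.02" --pt "0 0.001 0.04" --pt "0 0.001 0.055" --pt "0 0.001 0.06" --pt "0 0.001 0.06" --pt "0 0.001 0.06" --roll '[0,0,0,0,0,0]' --claw '[0.02,0.02,0.02,0.02,0.02,0.02]'

```text
clock: 7.5
position: [466.8, -118.3, 181.4]
ee_rot: [0.999, -0.035, 0.001, -0.0]
contact_force: [0.5, 0.8, -2.2]
gripper_width: 26.6
grasp_force: 60.9
```

```bash
python3 - <<'E'
from m import *
L=[]
for n in("side","top"):
    p=get_image(n);s=read_state();L.append(np.r_[s["position"],s["contact_force"]])
    W=cloud(p);H,S,V=masks(p)
    g=near(W,(560,-125),35)&(H>=4)&(H<14)&(S>110)&(W[...,0]<575)
    v,u=np.nonzero(g);print("orange",list(zip(u.tolist(),v.tolist())),np.mean([atz(p,q,15)[:2] for q in zip(u,v)],0) if len(u) else 0)
    for t,z in dict(hook_center=14,gate_pin=14,ring_bar=22).items(): print(t,[(np.array(d["at"]),round(d["conf"],2),atz(p,d["at"],z)[:2]) for d in place_of(p,t)[:3]])
    if n=="side": A=p["img"][215:275,340:420]
    else: B=p["img"][140:200,330:380]
P=np.zeros((600,800,3),np.uint8);P[:375,:500]=cv2.resize(A,(500,375),interpolation=cv2.INTER_CUBIC);P[:360,500:]=cv2.resize(B,(300,360),interpolation=cv2.INTER_CUBIC)
save("low.png",np.clip(P[:380]*1.7,0,255).astype(np.uint8))
print(np.array(L))
E
python3 go.py 480 -119.5 180 -4
```

```text
orange [(356, 247), (357, 247), (356, 248), (357, 248), (356, 249), (357, 249), (356, 250), (357, 250), (356, 251), (357, 251), (356, 252), (357, 252), (357, 253)] [ 558.7 -123.4]
hook_center [(array([257.4, 137.8]), 0.76, array([295.5, 375.6])), (array([350.6, 250.1]), 0.69, array([ 544.5, -122.8])), (array([330.8, 223. ]), 0.56, array([504.7, -29.6]))]
gate_pin [(array([354.3, 253.7]), 0.94, array([ 552. , -134.4])), (array([260.3, 142.9]), 0.86, array([306.5, 345.2])), (array([322.2, 225.8]), 0.53, array([482. , -38.4]))]
ring_bar [(array([373.4, 246.7]), 0.92, array([ 598.9, -122.1]))]
orange [(351, 175), (352, 175), (353, 175), (354, 175), (355, 175), (352, 176), (353, 176), (354, 176)] [ 557.6 -123.9]
hook_center [(array([190.8, 264.1]), 0.9, array([306.7, 350.9])), (array([353.1, 178.1]), 0.51, array([ 549.6, -124. ]))]
gate_pin [(array([199.2, 260.7]), 0.76, array([316. , 326.8])), (array([357.6, 173.7]), 0.75, array([ 562.5, -137.7]))]
ring_bar [(array([355.8, 163.5]), 0.62, array([ 591.7, -132.5])), (array([456.8, 162.6]), 0.5, array([ 589.4, -430.5]))]
[[ 466.8 -118.3  181.4    0.1   -0.6   -1.3]
 [ 466.5 -118.5  181.1    0.2    0.9   -2. ]]
t 7.9 pos [ 466.5 -118.5  180.9] yaw -4.01 tilt [ 0.  0. -1.] F [ 0.3  0.2 -1.3]
slide [0.0135 0.0001 0.0009] roll -0.01 joints [ 0.09  0.44 -0.6  -0.   -0.52  1.41]
```

View pics/low.png

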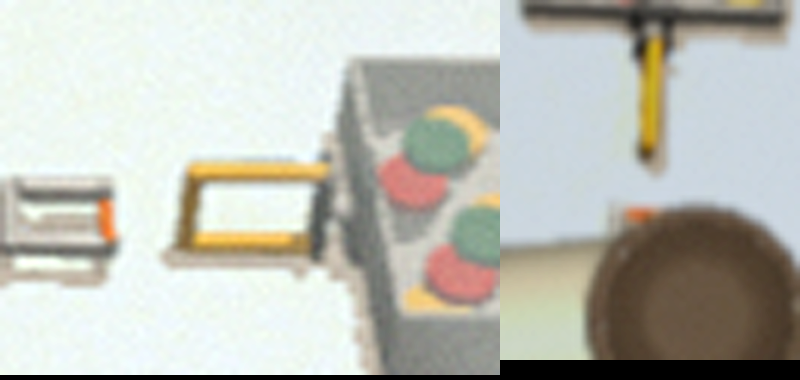

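Call:
carry_out --pt "0.004 0 0" --pt "0.008 0 0" --pt "0.012 0 0" --pt "0.015 0 0" --pt "0.016 0 0" --pt "0.016 0 0" --roll '[0,0,0,0,0,0]' --claw '[0.02,0.02,0.02,0.02,0.02,0.02]'

```text
clock: 8.65
position: [482.4, -119.6, 180.6]
ee_rot: [0.999, -0.035, -0.0, -0.0]
contact_force: [1.1, 1.2, -1.9]
gripper_width: 26.3
grasp_force: 60.9
```

Call:
carry_out --pt "0.001 0 0" --pt "0.002 0 0" --pt "0.003 0 0" --pt "0.004 0 0" --roll '[0,0,0,0]' --claw '[0.02,0.02,0.02,0.02]'

```text
clock: 9.15
position: [486.5, -119.9, 180.7]
ee_rot: [0.999, -0.035, -0.0, 0.0]
contact_force: [-0.1, -0.3, -2.2]
gripper_width: 26.8
grasp_force: 60.9
```

Call:
carry_out --pt "0.001 0 0" --pt "0.002 0 0" --pt "0.003 0 0" --roll '[0,0,0]' --claw '[0.02,0.02,0.02]'

```text
clock: 9.52
position: [489.5, -120.1, 180.7]
ee_rot: [0.999, -0.035, -0.0, 0.0]
contact_force: [-0.8, 0.3, -1.6]
gripper_width: 26.5
grasp_force: 60.9
```

Call:
carry_out --pt "0.001 0 0" --pt "0.002 0 0" --roll '[0,0]' --claw '[0.02,0.02]'

```text
clock: 9.78
position: [491.5, -120.2, 180.7]
ee_rot: [0.999, -0.035, -0.0, -0.0]
contact_force: [0.4, 0.3, -2.0]
gripper_width: 26.9
grasp_force: 60.9
```

Call:
carry_out --pt "0.001 0 0" --pt "0.002 0 0" --roll '[0,0]' --claw '[0.02,0.02]'

```text
clock: 10.02
position: [492.7, -120.4, 180.5]
ee_rot: [0.999, -0.035, -0.001, 0.0]
contact_force: [-3.5, -0.1, -0.4]
gripper_width: 26.6
grasp_force: 61.0
```

Call:
carry_out --pt "0.0005 0 0" --pt "0.001 0 0" --roll '[0,0]' --claw '[0.02,0.02]'

```text
clock: 10.28
position: [493.8, -120.5, 180.5]
ee_rot: [0.999, -0.035, -0.001, 0.0]
contact_force: [-3.4, -1.1, -0.9]
gripper_width: 26.8
grasp_force: 61.0
```

Call:
carry_out --pt "0.0005 0 0" --pt "0.001 0 0" --roll '[0,0]' --claw '[0.02,0.02]'

```text
clock: 10.52
position: [495.1, -120.6, 180.5]
ee_rot: [0.999, -0.035, -0.001, 0.0]
contact_force: [-3.0, -0.3, -1.1]
gripper_width: 26.8
grasp_force: 61.0
```

Call:
carry_out --pt "0.001 0 0" --pt "0.002 0 0" --pt "0.003 0 0" --pt "0.004 0 0" --pt "0.005 0 0" --roll '[0,0,0,0,0]' --claw '[0.02,0.02,0.02,0.02,0.02]'

```text
clock: 11.15
position: [500.1, -120.8, 180.5]
ee_rot: [0.999, -0.035, -0.001, -0.0]
contact_force: [-5.1, 0.4, -1.3]
gripper_width: 26.8
grasp_force: 61.0
```

Call:
carry_out --pt "0.001 0 0" --pt "0.002 0 0" --pt "0.003 0 0" --pt "0.004 0 0" --pt "0.005 0 0" --pt "0.006 0 0" --pt "0.007 0 0" --pt "0.008 0 0" --roll '[0,0,0,0,0,0,0,0]' --claw '[0.02,0.02,0.02,0.02,0.02,0.02,0.02,0.02]'

```text
clock: 12.15
position: [508.0, -121.6, 180.4]
ee_rot: [0.999, -0.035, -0.001, 0.0]
contact_force: [-5.2, -1.6, -2.4]
gripper_width: 26.6
grasp_force: 60.9
```

Call:
carry_out --pt "0.001 0 0" --pt "0.002 0 0" --pt "0.003 0 0" --pt "0.004 0 0" --pt "0.005 0 0" --pt "0.006 0 0" --pt "0.007 0 0" --pt "0.008 0 0" --roll '[0,0,0,0,0,0,0,0]' --claw '[0.02,0.02,0.02,0.02,0.02,0.02,0.02,0.02]'

```text
clock: 13.15
position: [517.0, -122.0, 181.0]
ee_rot: [0.999, -0.035, 0.001, 0.0]
contact_force: [-1.8, -2.9, -1.6]
gripper_width: 26.7
grasp_force: 60.9
```

Call:
carry_out --pt "0.001 0 0" --pt "0.002 0 0" --pt "0.003 0 0" --pt "0.004 0 0" --roll '[0,0,0,0]' --claw '[0.02,0.02,0.02,0.02]'

```text
clock: 13.65
position: [520.9, -121.8, 180.9]
ee_rot: [0.999, -0.034, 0.001, -0.0]
contact_force: [0.6, -0.2, -1.8]
gripper_width: 26.8
grasp_force: 60.9
```

Call:
carry_out --pt "0.001 0 0" --pt "0.002 0 0" --pt "0.003 0 0" --roll '[0,0,0]' --claw '[0.02,0.02,0.02]'

```text
clock: 14.02
position: [523.4, -122.4, 180.7]
ee_rot: [0.999, -0.035, 0.0, -0.0]
contact_force: [0.7, 0.9, -0.7]
gripper_width: 26.3
grasp_force: 60.9
```

Call:
carry_out --pt "0.0005 0 0" --pt "0.001 0 0" --pt "0.0015 0 0" --roll '[0,0,0]' --claw '[0.02,0.02,0.02]'

```text
clock: 14.4
position: [524.8, -122.6, 180.7]
ee_rot: [0.999, -0.035, 0.0, -0.0]
contact_force: [-0.3, -0.4, -2.2]
gripper_width: 26.1
grasp_force: 60.9
```

Call:
carry_out --pt "0.0005 0 0" --pt "0.001 0 0" --roll '[0,0]' --claw '[0.02,0.02]'

```text
clock: 14.65
position: [525.8, -122.6, 180.7]
ee_rot: [0.999, -0.035, -0.0, 0.0]
contact_force: [-0.4, -0.2, -2.4]
gripper_width: 26.5
grasp_force: 60.9
```

Call:
carry_out --pt "0.0005 0 0" --pt "0.001 0 0" --pt "0.0015 0 0" --roll '[0,0,0]' --claw '[0.02,0.02,0.02]'

```text
clock: 15.02
position: [527.3, -122.7, 180.7]
ee_rot: [0.999, -0.035, -0.0, 0.0]
contact_force: [-0.5, -0.3, -2.1]
gripper_width: 26.7
grasp_force: 60.9
```

Call:
carry_out --pt "0.0005 0 0" --pt "0.001 0 0" --roll '[0,0]' --claw '[0.02,0.02]'

```text
clock: 15.28
position: [527.9, -122.8, 180.6]
ee_rot: [0.999, -0.035, -0.001, -0.0]
contact_force: [-2.1, 0.6, -0.9]
gripper_width: 26.2
grasp_force: 60.9
```

Call:
carry_out --pt "0.0003 0 0" --pt "0.0005 0 0" --roll '[0,0]' --claw '[0.02,0.02]'

```text
clock: 15.52
position: [528.2, -122.8, 180.5]
ee_rot: [0.999, -0.035, -0.001, -0.0]
contact_force: [-3.2, 1.0, -1.1]
gripper_width: 26.6
grasp_force: 61.0
```

Run:
```python
from h import *
p=get_image("side");save("home.png",np.clip(cv2.resize(p["img"][215:275,340:420],(800,600),interpolation=cv2.INTER_CUBIC)*1.7,0,255).astype(np.uint8))
```

```text
(no output)
```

View pics/home.png

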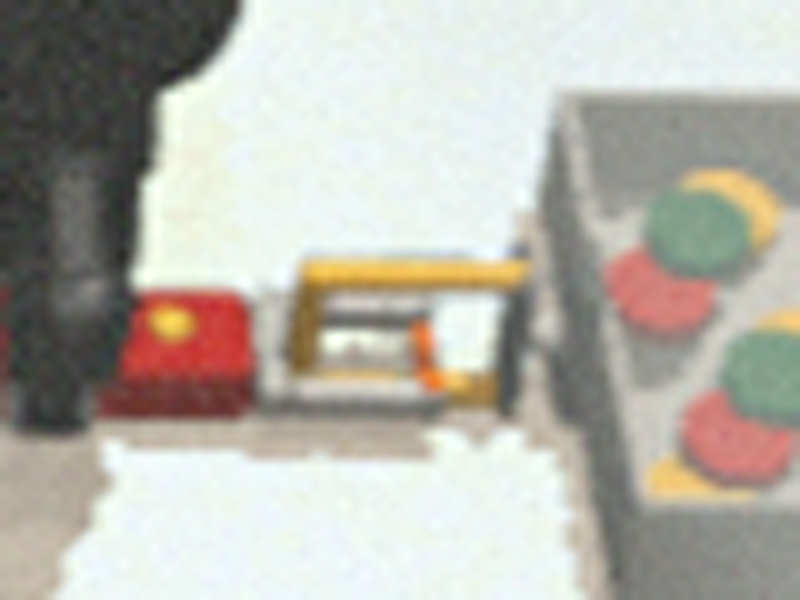

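The picture shows the bar at the hook's bottom (crop ~(303,330)), with the orange gate shut behind it at ~(425,355). Now I'll back off the 22 mm of play and tug.

Call:
carry_out --pt "-0.0025 0 0" --pt "-0.005 0 0" --pt "-0.008 0 0" --pt "-0.011 0 0" --pt "-0.014 0 0" --pt "-0.017 0 0" --pt "-0.019 0 0" --pt "-0.02 0 0" --roll '[0,0,0,0,0,0,0,0]' --claw '[0.02,0.02,0.02,0.02,0.02,0.02,0.02,0.02]'

```text
clock: 16.58
position: [508.8, -121.4, 180.7]
ee_rot: [0.999, -0.035, 0.0, 0.0]
contact_force: [1.1, 0.1, -2.1]
gripper_width: 26.7
grasp_force: 60.9
```

Call:
carry_out --pt "-0.0005 0 0" --pt "-0.001 0 0" --pt "-0.0015 0 0" --roll '[0,0,0]' --claw '[0.02,0.02,0.02]'

```text
clock: 16.95
position: [507.4, -121.3, 180.7]
ee_rot: [0.999, -0.035, 0.0, -0.0]
contact_force: [-0.3, 0.6, -1.0]
gripper_width: 26.6
grasp_force: 60.9
```

Call:
carry_out --pt "-0.0005 0 0" --pt "-0.0005 0 0" --roll '[0,0]' --claw '[0.02,0.02]'

```text
clock: 17.2
position: [506.9, -121.3, 180.7]
ee_rot: [0.999, -0.035, -0.0, 0.0]
contact_force: [-1.3, -1.0, -2.2]
gripper_width: 26.6
grasp_force: 60.9
```

Call:
carry_out --pt "-0.0005 0 0" --pt "-0.001 0 0" --pt "-0.001 0 0" --roll '[0,0,0]' --claw '[0.02,0.02,0.02]'

```text
clock: 17.58
position: [505.8, -121.2, 180.7]
ee_rot: [0.999, -0.035, -0.0, 0.0]
contact_force: [-0.5, 0.1, -1.7]
gripper_width: 26.7
grasp_force: 60.9
```

Call:
carry_out --pt "-0.0005 0 0" --pt "-0.0005 0 0" --roll '[0,0]' --claw '[0.02,0.02]'

```text
clock: 17.82
position: [505.3, -121.2, 180.7]
ee_rot: [0.999, -0.035, -0.0, 0.0]
contact_force: [0.3, 0.1, -2.4]
gripper_width: 26.5
grasp_force: 60.9
```

Call:
carry_out --pt "-0.0005 0 0" --pt "-0.0005 0 0" --roll '[0,0]' --claw '[0.02,0.02]'

```text
clock: 18.08
position: [505.0, -121.2, 180.8]
ee_rot: [0.999, -0.035, 0.0, -0.0]
contact_force: [-0.0, -1.0, -1.3]
gripper_width: 26.8
grasp_force: 60.9
```

Call:
carry_out --pt "-0.0005 0 0" --pt "-0.0005 0 0" --roll '[0,0]' --claw '[0.02,0.02]'

```text
clock: 18.32
position: [504.7, -121.1, 180.8]
ee_rot: [0.999, -0.035, 0.0, -0.0]
contact_force: [1.8, -0.5, -2.2]
gripper_width: 26.4
grasp_force: 60.9
```

Call:
carry_out --pt "-0.0005 0 0" --pt "-0.0007 0 0" --roll '[0,0]' --claw '[0.02,0.02]'

```text
clock: 18.58
position: [504.2, -121.1, 180.9]
ee_rot: [0.999, -0.035, 0.001, -0.0]
contact_force: [1.7, -0.8, -3.1]
gripper_width: 26.7
grasp_force: 60.8
```

Call:
carry_out --pt "-0.0004 0 0" --pt "-0.0004 0 0" --pt "-0.0004 0 0" --roll '[0,0,0]' --claw '[0.02,0.02,0.02]'

```text
clock: 18.95
position: [503.8, -121.0, 180.9]
ee_rot: [0.999, -0.035, 0.001, -0.0]
contact_force: [4.1, -1.3, -3.5]
gripper_width: 27.0
grasp_force: 60.8
```

Call:
carry_out --pt "-0.0004 0 0" --pt "-0.0006 0 0" --pt "-0.0006 0 0" --roll '[0,0,0]' --claw '[0.02,0.02,0.02]'

```text
clock: 19.32
position: [503.5, -121.0, 181.0]
ee_rot: [0.999, -0.035, 0.001, -0.0]
contact_force: [5.9, -1.6, -2.9]
gripper_width: 26.4
grasp_force: 60.7
```

Call:
carry_out --pt "0 0 0" --roll '[0]' --claw '[0.02]'

```text
clock: 19.45
position: [503.5, -121.0, 181.0]
ee_rot: [0.999, -0.035, 0.001, -0.0]
contact_force: [6.5, -1.2, -2.8]
gripper_width: 26.5
grasp_force: 60.7
```

Call:
carry_out --pt "0 0 0" --roll '[0]' --claw '[0.02]'

```text
clock: 19.58
position: [503.5, -121.0, 181.0]
ee_rot: [0.999, -0.035, 0.001, -0.0]
contact_force: [4.5, -2.0, -3.8]
gripper_width: 26.9
grasp_force: 60.7
```

Call:
carry_out --pt "-0.0003 0 0" --pt "-0.0003 0 0" --pt "-0.0003 0 0" --roll '[0,0,0]' --claw '[0.02,0.02,0.02]'

```text
clock: 19.95
position: [503.4, -121.0, 181.0]
ee_rot: [0.999, -0.035, 0.002, -0.0]
contact_force: [4.7, -1.7, -3.8]
gripper_width: 26.6
grasp_force: 60.6
```

Call:
carry_out --pt "0 0 0" --pt "0 0 0" --roll '[0,0]' --claw '[0.02,0.02]'

```text
clock: 20.2
position: [503.3, -121.0, 181.0]
ee_rot: [0.999, -0.035, 0.001, -0.0]
contact_force: [5.6, -1.8, -4.0]
gripper_width: 27.0
grasp_force: 60.6
```

Call:
carry_out --pt "0 0 0" --pt "0 0 0" --pt "0 0 0" --roll '[0,0,0]' --claw '[0.02,0.02,0.02]'

```text
clock: 20.58
position: [503.3, -121.0, 181.0]
ee_rot: [0.999, -0.035, 0.001, -0.0]
contact_force: [6.5, -1.4, -3.9]
gripper_width: 26.9
grasp_force: 60.6
```

Call:
carry_out --pt "-0.0003 0 0" --pt "-0.0003 0 0" --pt "-0.0003 0 0" --pt "-0.0003 0 0" --roll '[0,0,0,0]' --claw '[0.02,0.02,0.02,0.02]'

```text
clock: 21.08
position: [503.2, -120.9, 181.0]
ee_rot: [0.999, -0.035, 0.002, -0.0]
contact_force: [6.7, -2.2, -4.3]
gripper_width: 26.5
grasp_force: 60.6
```

Call:
carry_out --pt "0 0 0" --pt "0 0 0" --pt "0 0 0" --roll '[0,0,0]' --claw '[0.02,0.02,0.02]'

```text
clock: 21.45
position: [503.2, -120.9, 181.1]
ee_rot: [0.999, -0.035, 0.002, -0.0]
contact_force: [5.6, -2.3, -3.5]
gripper_width: 26.8
grasp_force: 60.6
```

The gate holds at about 6 N. I'll relax forward, set the opener down and release.

Call:
carry_out --pt "0.002 0 0" --pt "0.005 0 0" --pt "0.008 0 0" --pt "0.01 0 0" --pt "0.01 0 0.001" --pt "0.01 0 0.002" --pt "0.01 0 0.003" --pt "0.01 0 0.003" --roll '[0,0,0,0,0,0,0,0]' --claw '[0.02,0.02,0.02,0.02,0.02,0.02,0.02,0.02]'

```text
clock: 22.45
position: [512.0, -121.7, 177.6]
ee_rot: [0.999, -0.035, -0.0, 0.0]
contact_force: [-0.5, -0.2, -1.8]
gripper_width: 26.7
grasp_force: 60.8
```

Call:
carry_out --pt "0 0 0.0005" --pt "0 0 0.001" --pt "0 0 0.001" --roll '[0,0,0]' --claw '[0.02,0.02,0.02]'

```text
clock: 22.82
position: [512.1, -121.6, 177.0]
ee_rot: [0.999, -0.035, 0.0, 0.0]
contact_force: [-1.4, 1.2, 1.8]
gripper_width: 26.5
grasp_force: 61.4
```

Call:
carry_out --pt "0 0 0" --pt "0 0 0" --pt "0 0 0" --pt "0 0 0" --pt "0 0 0" --roll '[0,0,0,0,0]' --claw '[0.03,0.036,0.044,0.05,0.05]'

```text
clock: 23.45
position: [512.1, -121.7, 176.7]
ee_rot: [0.999, -0.035, 0.0, 0.0]
contact_force: [-0.5, 0.2, -0.6]
gripper_width: 50.3
grasp_force: 0.0
```

Call:
carry_out --pt "0 0 -0.01" --pt "0 0 -0.025" --pt "0 0 -0.05" --pt "0 0 -0.08" --pt "-0.02 0 -0.12" --pt "-0.05 0 -0.15" --pt "-0.08 0 -0.17" --pt "-0.1 0 -0.17" --roll '[0,0,0,0,0,0,0,0]' --claw '[0.05,0.05,0.05,0.05,0.05,0.05,0.05,0.05]'

```text
clock: 24.45
position: [411.1, -114.7, 349.6]
ee_rot: [0.999, -0.035, 0.003, -0.0]
contact_force: [-0.4, 0.2, -0.7]
gripper_width: 50.0
grasp_force: 0.0
```

Run:
```python
from h import *
s=read_state();print(s["clock"],s["position"],s["contact_force"])
p=get_image("side");save("end.png",np.clip(cv2.resize(p["img"][205:280,320:420],(800,600),interpolation=cv2.INTER_CUBIC)*1.7,0,255).astype(np.uint8))
```

```text
24.45 [ 411.1256816  -114.7091045   349.64913963] [-0.44724622  0.17003751 -0.74204385]
```

View pics/end.png

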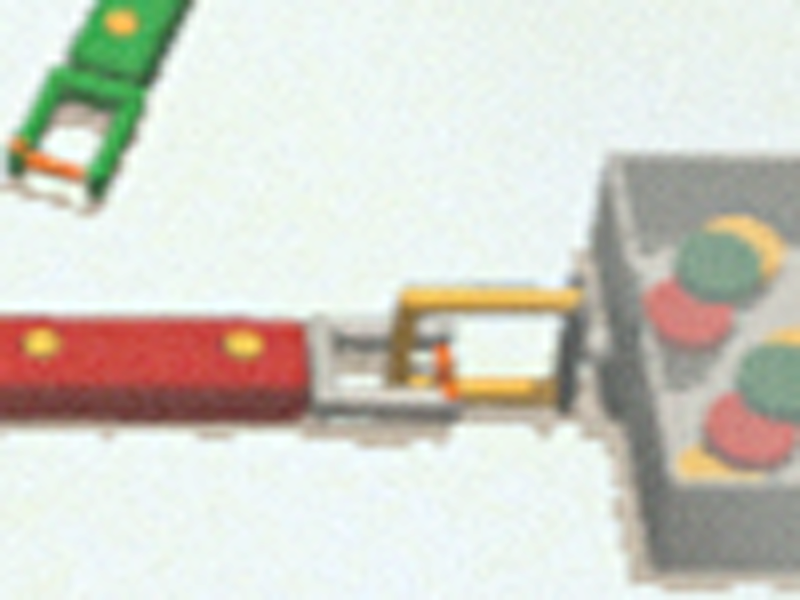

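The opener lies flat, with the ring bar inside the hook at crop ~(402,340), the gate shut at ~(445,370), and the green opener untouched.

```bash
python3 -c "from bench import *; print(job_done())"
```

```text
the job is handed in; nothing more can be done
None
```

The red opener is clipped to the D-ring with its gate shut; the gate held a tug of about 6 N, the opener lies flat on the counter, and the job is handed in.

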